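# Fill the bottle carrier, then unbolt the transit cage and hold its gate ajar

## Robot

A 7-joint arm with a two-finger parallel gripper is mounted at the origin on a cart in front of the work surface, level with it; the furniture and walls round the work are solid. World frame = base frame: x ahead of the robot, y to its left, z up, the work surface at z = 0. Lengths are in m, angles in rad, forces in N, time in s.
With the tool pointing down it reaches from about 0.35 to 0.9 m from the base axis. Payload 8.1 kg.
Tool frame: the origin (TCP) lies where the fingers leave the gripper's body, on its centre line; the fingertips stand 73 mm ahead of it and the grasp point (between the pads) lies 54 mm ahead of it; z points along the fingers, y is the direction in which the jaws open and shut (so a half turn about z gives the same grasp; the last joint's range is limited). The gripper opens to 85 mm and grips with 20 to 120 N. Pads are 22 mm wide; open, the fingers measure 114 mm over their backs; the gripper's body (76 mm by 85 mm) begins 54 mm behind the grasp point. The pads swing forward as they close: fully open they stand 13 mm farther back than shut.
Start: joints at [-1.392, 0.434, 0.025, 1.573, -0.012, 1.134, -0.075], TCP at [0.174, 0.6, 0.304] pointing down, gripper open.
Joint ranges: [-2.62, 2.62], [-0.44, 2.09], [-1.27, 1.32], [0.08, 2.57], [-1.32, 4.46], [0.12, 2], [-2.74, 2.74]. Speed limits (rad/s): [2.22, 2.22, 3.01, 3.01, 3.14, 3.14, 3.14].

## Interface

Orientations are given as a rotation vector (axis times angle).
In Python, from station import arm gives the robot as it stands.
- The arm moves only by the shell command python3 -m jog 'ROWS' [FORCE]. ROWS is JSON, a list of rows, each a list of 3 entries, a list of its own where there are three numbers: the shift along the tool's x, y, z in cm, then the turn, a rotation vector about the tool's x, y, z in rad, then the opening, from 0 (shut) to 1 (fully open). A call has exactly 8 rows; each row is the pose to reach, as a shift and turn from the pose commanded when the call began, along the tool's axes at that moment; what a row does not reach only later rows make up. A row lasts 1/8 s, in which the tool goes at most 62.5 mm and 10.7 degrees, less where a joint would pass 70% of its speed; a pose out of reach is approached as far as the arm can. A call with a gripper value outside its range is refused whole. The fingers move at their own pace and stop on an object; FORCE is the grip in N (left out, the last holds). Time passes only in rows, so rows that repeat a pose let the fingers close, or fill a call up. It gives the time, the measured TCP pose, the force and the opening at its end, in the units of the state.
- arm.get_obs(): the state, without advancing time (a new reading comes with each control period).
- arm.read_camera(name): name is "side" or "top"; returns the picture (384x512x3 uint8, red, green, blue); there is no depth.
- arm.camera_model(name): a dict with "mtx" (3x3 intrinsics, pixels), "rvec" (rotation vector, rad) and "tvec" (3), from world to camera coordinates, as OpenCV has them. Camera axes: x right, y down, z forward; pixel columns grow to the right and rows downward; lengths in m; the calibration is good to about 2 mm. A picture is of the moment at which its call begins. camera_model takes no time and is no camera call.
- arm.sign_off(): hands the job in, once; it reports no verdict.
The state is a dict: "t": time; "q": joint angles; "dq": joint speeds; "joint_torque": joint torques, N m; "tool_pos": TCP position; "tool_rot": TCP orientation; "force": force on the tool from outside, world axes, zero at the start; "moment": the same for the moment, N m; "opening": finger opening in m.
Only numpy, scipy, OpenCV 4.12 (cv2) and the standard library are available. Lean on these libraries where they do the work, as an engineer would, in place of code of your own. Each camera call takes 0.05 s, during which the arm holds its last target.

## Task

Get the reagents ready to be stowed for the road: stand the two spare dropper bottles upright and fully down in the empty pockets of the bottle carrier, leaving the three that are already there. Then draw the bolt of the transit cage - it has sagged and its nose has dropped behind the bent lip of the keeper, so lift the handle while you pull it towards the hinges, without forcing it - and swing the sprung gate out by a gap of about 12 cm at its free edge. Finish while still holding the gate there, so that a colleague can slide the carrier in; leave the other things on the worktop where they are.

Things in the scene. Friction and masses are not known exactly. Their poses are not given: they have to be found in the camera images.
- pocket_a_hole0 (a point): upright round blind hole, 35 mm wide, 16 mm deep, in one white block (46 x 44 x 20 mm) of the bottle carrier; five such pockets stand in a row in any order, some with a bottle in them, some empty. This point: centre of the mouth, 26 mm above the worktop (the pocket's floor at 10 mm); y axis along the row (pitch 44 mm), x across it
- pocket_b_hole0 (a point): upright round blind hole, 35 mm wide, 16 mm deep, in one white block (46 x 44 x 20 mm) of the bottle carrier; five such pockets stand in a row in any order, some with a bottle in them, some empty. This point: centre of the mouth, 26 mm above the worktop (the pocket's floor at 10 mm); y axis along the row (pitch 44 mm), x across it
- pocket_c_hole0 (a point): upright round blind hole, 35 mm wide, 16 mm deep, in one white block (46 x 44 x 20 mm) of the bottle carrier; five such pockets stand in a row in any order, some with a bottle in them, some empty. This point: centre of the mouth, 26 mm above the worktop (the pocket's floor at 10 mm); y axis along the row (pitch 44 mm), x across it
- pocket_d_hole0 (a point): upright round blind hole, 35 mm wide, 16 mm deep, in one white block (46 x 44 x 20 mm) of the bottle carrier; five such pockets stand in a row in any order, some with a bottle in them, some empty. This point: centre of the mouth, 26 mm above the worktop (the pocket's floor at 10 mm); y axis along the row (pitch 44 mm), x across it
- pocket_e_hole0 (a point): upright round blind hole, 35 mm wide, 16 mm deep, in one white block (46 x 44 x 20 mm) of the bottle carrier; five such pockets stand in a row in any order, some with a bottle in them, some empty. This point: centre of the mouth, 26 mm above the worktop (the pocket's floor at 10 mm); y axis along the row (pitch 44 mm), x across it
- bottle_1_mid (a point): white round dropper bottle, 29 mm across (body, up to 42 mm high), cap 22 mm across, 58 mm high overall, 30 g; this point is at its centre, 29 mm above its foot. Stands in one of the carrier's pockets from the start and stays there
- bottle_2_mid (a point): white round dropper bottle, 29 mm across (body, up to 42 mm high), cap 22 mm across, 58 mm high overall, 30 g; this point is at its centre, 29 mm above its foot. Stands in one of the carrier's pockets from the start and stays there
- bottle_3_mid (a point): white round dropper bottle, 29 mm across (body, up to 42 mm high), cap 22 mm across, 58 mm high overall, 30 g; this point is at its centre, 29 mm above its foot. Stands in one of the carrier's pockets from the start and stays there
- spare_1_mid (a point): white round dropper bottle, 29 mm across (body, up to 42 mm high), cap 22 mm across, 58 mm high overall, 30 g; this point is at its centre, 29 mm above its foot. A spare, standing on the worktop beside the carrier
- spare_2_mid (a point): white round dropper bottle, 29 mm across (body, up to 42 mm high), cap 22 mm across, 58 mm high overall, 30 g; this point is at its centre, 29 mm above its foot. A spare, standing on the worktop beside the carrier
- bolt_knob (a point): centre of the black ball (23 mm) on the bolt's upright handle (8 mm stem), 60 mm above the rod's axis, 187 mm above the worktop with the bolt shot; nothing else stands within 20 mm below it (cage roof at 162 mm). The bolt is a 9 mm rod, 197 mm long, in front of the gate's top rail; it rises and falls in its worn guides and slides along itself. Axes within 0.02 rad of gate_hinge's
- bolt: the bolt with its handle: origin on the rod's axis, 120 mm behind the handle (towards the hinge); the nose flange (25 mm across, 8 mm thick) is centred 58 mm beyond the handle, inside the keeper when the bolt is shot. Must not be forced against the keeper (over 50 N)
- cage: the transit cage, fixed to the worktop: metal frame with wire sides, 200 mm deep (x), 298 mm wide (y), roof at 162 mm, with a carrying handle on the roof's middle up to 190 mm; origin at the centre of its underside, front with the gate at -x
- keeper_lip (a point): middle of the lip bent up at the mouth of the keeper, a square staple of strap steel on the cage's right front post; the nose flange lies behind it, its lowest point 7.5 mm below this edge. The bolt must rise at least 8 mm (it can rise 14) before the bolt can be drawn; the flange is past the lip after 17 mm of draw, clear of the keeper after 20 mm
- gate_hinge (a point): on the gate's upright hinge axis (left edge of the gate as seen from the robot), 134 mm above the worktop. It turns with the gate: its y axis points from the free edge to the hinge (the way the bolt is drawn), x into the cage, z up. The ball stands 16 mm in front (-x) of this axis
- gate: the gate with the bolt on it: a wire-filled frame, its free edge 248 mm from the hinge axis, 26 to 151 mm above the worktop, 8 mm thick; origin on its hinge axis at the worktop's level, axes as for gate_hinge
- gate_swing (a joint): opening angle of the gate in rad: 0 shut, grows as its free edge (right) swings out towards the robot; a spring on the hinge pulls it shut with 0.3 N m (shut) to 0.5 N m (at 0.5 rad). A gap of 120 mm at the free edge is 0.49 rad
- bolt_draw (a joint): how far the bolt is drawn out of the keeper, in m: 0 shot, 0.028 fully drawn; about 1 to 2 N of friction, stays where it is left
- bolt_lift (a joint): how far the bolt is raised from its sagged position, in m: 0 sagged, 0.014 at most; it falls back under its own weight (190 g)
- timer: flat square timer, 62 x 62 x 20 mm; a bystander, lying or standing on the worktop; origin at its underside
- petri: petri dish, 63 mm across, 15 mm high; a bystander, lying or standing on the worktop; origin at its underside
- tape: roll of tape, 67 mm across, 19 mm high; a bystander, lying or standing on the worktop; origin at its underside
- marker_pen: marker pen, 125 mm long, 15 mm thick; a bystander, lying or standing on the worktop; origin at its underside
- big_dropper: larger dropper bottle, 33 mm across, 67 mm high; belongs to another test; a bystander, lying or standing on the worktop; origin at its underside
There are look-alikes about, which are no part of the job. Leave any yellow look-alike of the part that bears spare_1_mid alone. What is shaped like the part that bears bottle_1_mid but brown is not meant.

How it is judged:
On the way, in this order (a step that is already met when the one before it is completed fails the run):
1. every pocket of the carrier holds a bottle, upright and fully down (horizontal distance between bottle_1_mid and pocket_a_hole0 below 0.005 m and height (world z) of each of bottle_1_mid, bottle_2_mid, bottle_3_mid below 0.044 m and angle between each of bottle_1_mid, bottle_2_mid, bottle_3_mid's own z axis and vertical below 0.15 rad and horizontal distance between bottle_2_mid and pocket_b_hole0 below 0.005 m and horizontal distance between bottle_3_mid and pocket_c_hole0 below 0.005 m and (((horizontal distance between spare_1_mid and pocket_d_hole0 below 0.005 m and height (world z) of spare_1_mid below 0.044 m and angle between spare_1_mid's own z axis and vertical below 0.15 rad) and (horizontal distance between spare_2_mid and pocket_e_hole0 below 0.005 m and height (world z) of spare_2_mid below 0.044 m and angle between spare_2_mid's own z axis and vertical below 0.15 rad)) or ((horizontal distance between spare_1_mid and pocket_e_hole0 below 0.005 m and height (world z) of spare_1_mid below 0.044 m and angle between spare_1_mid's own z axis and vertical below 0.15 rad) and (horizontal distance between spare_2_mid and pocket_d_hole0 below 0.005 m and height (world z) of spare_2_mid below 0.044 m and angle between spare_2_mid's own z axis and vertical below 0.15 rad)))), for 0.2 s.
2. the bolt is lifted over the lip and drawn clear of the keeper while the gate is still shut (value of joint bolt_draw above 0.018 m and value of joint gate_swing below 0.12 rad), for 0.05 s.
At the end, for the whole second after the job is handed in: Ends holding: five bottles seated (within 5 mm of their pockets' axes and floors, upright within 0.15 rad); gate still at 0.36 to 0.64 rad (gap 90 to 155 mm) against its spring; bolt drawn over 10 mm; fingers bear on the gate or its bolt with over 1 N (all of step 1 and value of joint gate_swing between 0.36 and 0.64 rad and velocity of joint gate_swing between -0.06 and 0.06 rad/s and value of joint bolt_draw above 0.01 m and contact force between the fingers and gate above 1 N); the arm keeps its last pose, push and grip.
It fails at once if the bolt is forced against the keeper with more than 50 N (contact force between bolt and cage above 50 N).
It fails at once if a bystander is shifted by more than 30 mm (distance of any of timer, petri, tape, marker_pen, big_dropper from where it was at the start of the episode above 0.03 m).
It fails at once if a bottle that stood in the carrier is lifted out (height (world z) of any of bottle_1_mid, bottle_2_mid, bottle_3_mid above 0.06 m).
It also fails if it takes over 64 s, if anything falls off the work surface, if the arm or the gripper's body presses on something with over 40 N, if the wrist force passes 120 N, or if a joint passes its speed limit or range.

## Working session

There is one attempt and no reset: what is moved stays moved. The work goes in short steps, Python scripts to look and compute and a shell command to move; the robot and the scene stay as the last step left them, time stands still between calls to the robot, and variables do not carry over. Pictures are saved under pics/ and viewed, and the job is handed in when it is done.

```bash
ls; mkdir -p pics
python3 - <<'E'
from station import arm
import cv2,numpy as np
o=arm.get_obs()
for k,v in o.items(): print(k,np.round(v,4))
for n in ("side","top"):
    im=arm.read_camera(n); cv2.imwrite(f"pics/{n}0.png",cv2.cvtColor(im,cv2.COLOR_RGB2BGR)); m=arm.camera_model(n); print(n,m)
    R=cv2.Rodrigues(np.array(m['rvec']))[0]; print(-R.T@np.array(m['tvec']).ravel())
E
```

```text
pics
t 0.0
q [-1.3916  0.4352  0.0249  1.5741 -0.0116  1.134  -0.0751]
dq [ 0.0012 -0.0002 -0.0012 -0.0002 -0.0002  0.0006 -0.0002]
joint_torque [ 9.00000e-04 -6.70449e+01  1.02530e+00 -3.16207e+01  1.56000e-02
  1.24000e-02  0.00000e+00]
tool_pos [0.1737 0.6    0.3031]
tool_rot [-4.4120e-01 -3.1104e+00  2.4000e-03]
force [-0.1493  0.5755 -0.7753]
moment [-0.0016  0.002  -0.0094]
opening 0.0855
side {'mtx': array([[354.49472706,   0.        , 258.15668733],
       [  0.        , 354.49472706, 193.70046178],
       [  0.        ,   0.        ,   1.        ]]), 'rvec': array([ 2.23667214, -0.280522  ,  0.11491128]), 'tvec': array([-0.55154616,  0.21495283,  1.02237452])}
[ 0.38751895 -0.77505691  0.80297783]
top {'mtx': array([[388.74999905,   0.        , 259.49117783],
       [  0.        , 388.74999905, 190.24422228],
       [  0.        ,   0.        ,   1.        ]]), 'rvec': array([ 2.14672614, -2.10514775,  0.17992011]), 'tvec': array([-1.64972380e-04,  5.78917987e-01,  1.21253237e+00])}
[ 3.57579731e-01 -1.17134886e-04  1.29519016e+00]
```

View pics/side0.png

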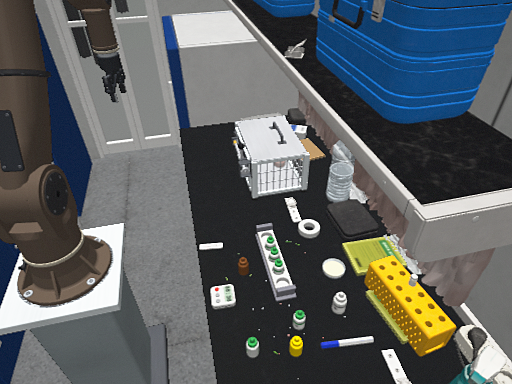

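View pics/top0.png

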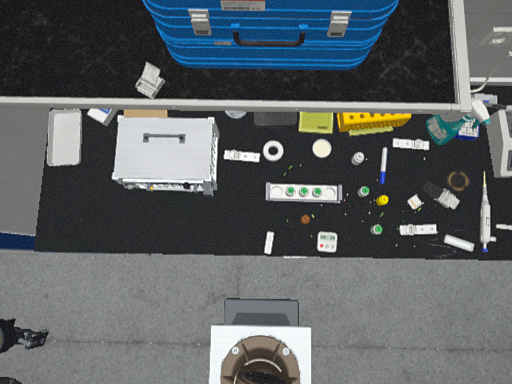

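```bash
cat > h.py <<'E'
from station import arm
import cv2,numpy as np
from scipy.spatial.transform import Rotation as Rn
M={n:arm.camera_model(n) for n in("side","top")}
def proj(n,p):
    m=M[n]; return cv2.projectPoints(np.float64(p).reshape(-1,3),m['rvec'],m['tvec'],m['mtx'],None)[0].reshape(-1,2)
def ray(n,uv):
    m=M[n];R=cv2.Rodrigues(m['rvec'])[0];c=-R.T@m['tvec'].ravel()
    d=R.T@np.linalg.inv(m['mtx'])@np.array([uv[0],uv[1],1.]);return c,d/np.linalg.norm(d)
def atz(n,uv,z):
    c,d=ray(n,uv);return c+d*(z-c[2])/d[2]
def tri(us,ut):
    c1,d1=ray("side",us);c2,d2=ray("top",ut)
    A=np.stack([d1,-d2],1);s=np.linalg.lstsq(A,c2-c1,rcond=None)[0]
    a,b=c1+s[0]*d1,c2+s[1]*d2
    return (a+b)/2,np.linalg.norm(a-b)
def snap(n,name,box=None,k=1):
    im=cv2.cvtColor(arm.read_camera(n),cv2.COLOR_RGB2BGR)
    cv2.imwrite(f"pics/{name}_full.png",im)
    crop(im,name,box,k);return im
def crop(im,name,box,k):
    if box: x0,y0,x1,y1=box; im=im[y0:y1,x0:x1]
    cv2.imwrite(f"pics/{name}.png",cv2.resize(im,None,fx=k,fy=k,interpolation=cv2.INTER_CUBIC))
E
python3 - <<'E'
from h import *
t=cv2.imread("pics/top0.png");s=cv2.imread("pics/side0.png")
crop(t,"c1",(260,140,400,245),5.5);crop(s,"c2",(190,215,360,365),4)
crop(t,"c3",(100,100,230,200),6);crop(s,"c4",(225,105,330,205),5.8)
E
```

```text
(no output)
```

View pics/c1.png

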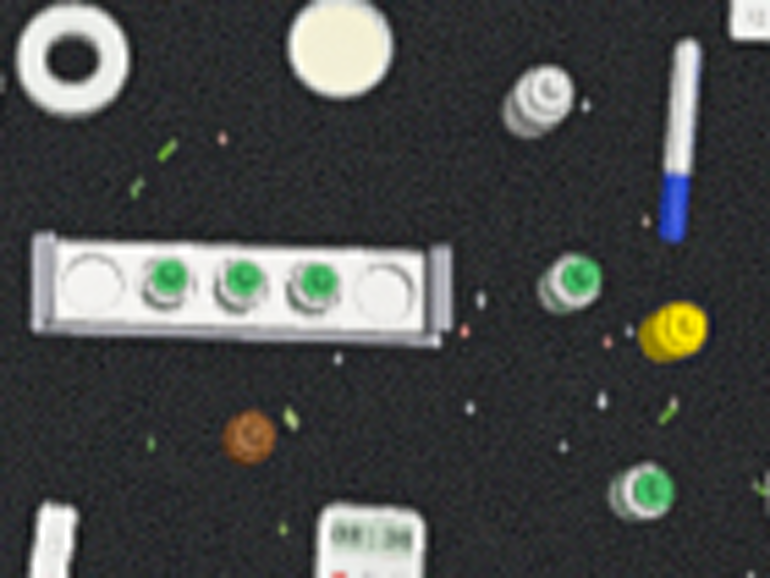

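View pics/c2.png

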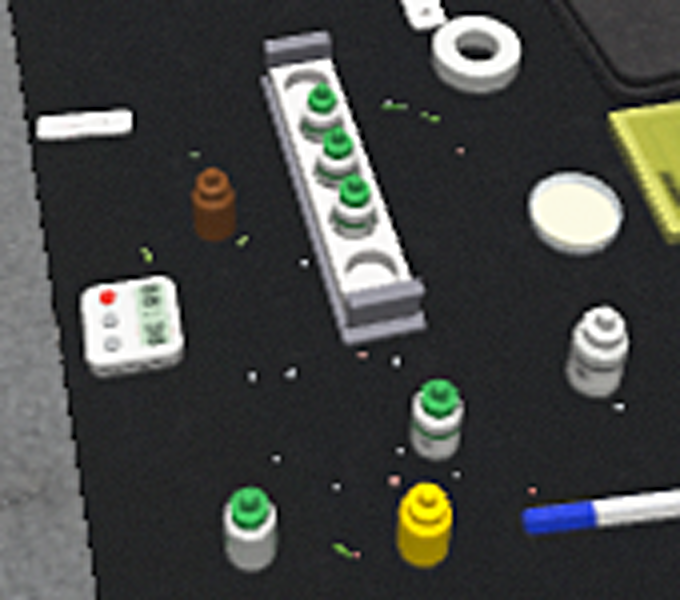

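View pics/c3.png

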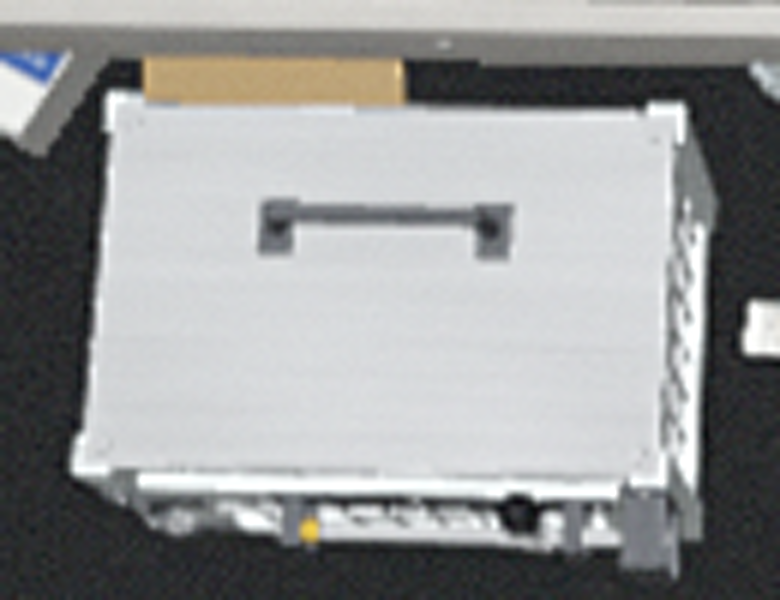

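View pics/c4.png

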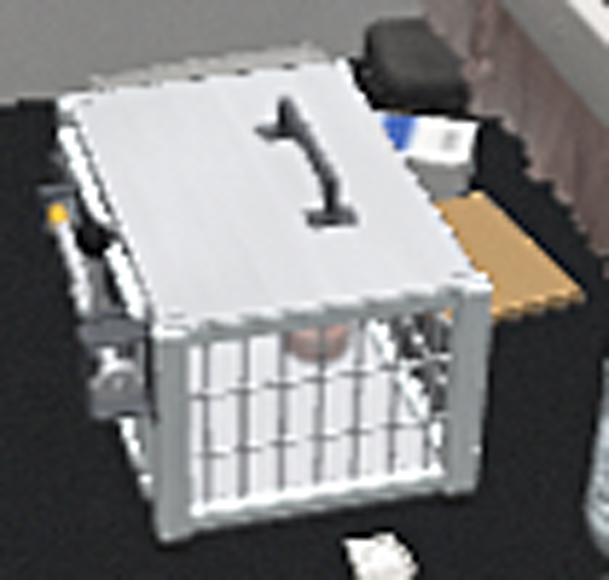

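Run:
```python
from h import *
def greens(im):
    hsv=cv2.cvtColor(im,cv2.COLOR_BGR2HSV)
    m=cv2.inRange(hsv,(50,110,60),(85,255,255))
    n,l,st,c=cv2.connectedComponentsWithStats(m)
    return [(c[i].round(1),st[i][4]) for i in range(1,n) if st[i][4]>12]
t=cv2.imread("pics/top0.png");s=cv2.imread("pics/side0.png")
g={'t':greens(t),'s':greens(s)}
for k in g: print(k,g[k])
for uv,a in g['t']:
    print('top',uv,'z.052',atz('top',uv,.052).round(4),'z.062',atz('top',uv,.062).round(4))
for uv,a in g['s']:
    print('side',uv,'z.05',atz('side',uv,.05).round(4),'z.06',atz('side',uv,.06).round(4))
for uv in [(276.7,192.0),(330,193.3)]: print(atz('top',uv,.026).round(4))
for uv in [(190+307/4,215+80/4),(190+372/4,215+267/4)]: print('side',atz('side',uv,.026).round(4))
```

```text
t [(array([365.3, 189.7]), np.int32(30)), (array([290.4, 190. ]), np.int32(25)), (array([303.9, 190.1]), np.int32(22)), (array([317.4, 190.7]), np.int32(27)), (array([378.9, 228.5]), np.int32(37))]
s [(array([270. , 239.4]), np.int32(35)), (array([384.1, 247.1]), np.int32(42)), (array([273.8, 250.3]), np.int32(44)), (array([277.8, 262.2]), np.int32(52)), (array([299.4, 313.9]), np.int32(71)), (array([251.9, 341.2]), np.int32(80))]
top [365.3 189.7] z.052 [ 0.587 -0.332  0.052] z.062 [ 0.5851 -0.3293  0.062 ]
top [290.4 190. ] z.052 [ 0.5814 -0.0892  0.052 ] z.062 [ 0.5796 -0.0885  0.062 ]
top [303.9 190.1] z.052 [ 0.5819 -0.133   0.052 ] z.062 [ 0.5801 -0.1319  0.062 ]
top [317.4 190.7] z.052 [ 0.5807 -0.1768  0.052 ] z.062 [ 0.5789 -0.1753  0.062 ]
top [378.9 228.5] z.052 [ 0.4621 -0.3718  0.052 ] z.062 [ 0.4613 -0.3688  0.062 ]
side [270.  239.4] z.05 [ 0.5836 -0.0843  0.05  ] z.06 [ 0.581  -0.0935  0.06  ]
side [384.1 247.1] z.05 [ 0.8876 -0.1947  0.05  ] z.06 [ 0.8809 -0.2024  0.06  ]
side [273.8 250.3] z.05 [ 0.5828 -0.1276  0.05  ] z.06 [ 0.5802 -0.1362  0.06  ]
side [277.8 262.2] z.05 [ 0.5815 -0.1717  0.05  ] z.06 [ 0.579  -0.1797  0.06  ]
side [299.4 313.9] z.05 [ 0.5867 -0.3357  0.05  ] z.06 [ 0.5841 -0.3415  0.06  ]
side [251.9 341.2] z.05 [ 0.4619 -0.374   0.05  ] z.06 [ 0.4609 -0.3793  0.06  ]
[ 0.5785 -0.0457  0.026 ]
[ 0.5775 -0.222   0.026 ]
side [ 0.5852 -0.0421  0.026 ]
side [ 0.5823 -0.22    0.026 ]
```

```bash
cat >> h.py <<'E'
def plan(p,yaw=0.0,R=None):
    "shift cm in tool axes + turn about tool axes to TCP p, tool z down, tool y at world angle yaw"
    o=arm.get_obs();R0=Rn.from_rotvec(o['tool_rot'])
    y=np.array([np.cos(yaw),np.sin(yaw),0]);z=np.array([0,0,-1.]);x=np.cross(y,z)
    R1=Rn.from_matrix(np.stack([x,y,z],1)) if R is None else R
    print('t',o['t'],'tcp',np.round(o['tool_pos'],4),'F',np.round(o['force'],1),'open',np.round(o['opening'],4),'q',np.round(o['q'],2))
    print('shift cm',(100*R0.inv().apply(np.array(p)-o['tool_pos'])).round(2),'turn',(R0.inv()*R1).as_rotvec().round(3))
E
python3 -c "
from h import *
plan([.462,-.372,.28]);plan([.5865,-.3325,.25])"
```

```text
t 0.1 tcp [0.1737 0.6    0.3032] F [-0.3  0.9 -1.5] open 0.0852 q [-1.39  0.44  0.02  1.57 -0.01  1.13 -0.08]
shift cm [-54.72 -85.35   2.45] turn [-1.000e-03  1.000e-03  1.289e+00]
t 0.1 tcp [0.1737 0.6    0.3032] F [-0.3  0.9 -1.5] open 0.0852 q [-1.39  0.44  0.02  1.57 -0.01  1.13 -0.08]
shift cm [-65.58 -78.09   5.44] turn [-1.000e-03  1.000e-03  1.289e+00]
```

```bash
python3 -m jog '[[[-65.6,-78.1,3],[0,0,1.289],0.6],[[-65.6,-78.1,3],[0,0,1.289],0.6],[[-65.6,-78.1,3],[0,0,1.289],0.6],[[-65.6,-78.1,3],[0,0,1.289],0.6],[[-65.6,-78.1,3],[0,0,1.289],0.6],[[-65.6,-78.1,3],[0,0,1.289],0.6],[[-65.6,-78.1,3],[0,0,1.289],0.6],[[-65.6,-78.1,3],[0,0,1.289],0.6]]' 30; python3 -c "
from h import *
plan([.5865,-.3325,.25]);plan([.5865,-.3325,.2])"
```

```text
t: 1.1
tool_pos: [0.3765, 0.1415, 0.2892]
tool_rot: [-2.224, -2.219, -0.001]
force: [2.0, 0.4, 0.5]
opening: 0.0511
t 1.1 tcp [0.3765 0.1415 0.2892] F [2.  0.4 0.5] open 0.0511 q [-0.95  0.07  0.5   2.13 -0.04  0.96 -0.44]
shift cm [-47.35  21.11   3.9 ] turn [ 0.    -0.001 -0.002]
t 1.1 tcp [0.3765 0.1415 0.2892] F [2.  0.4 0.5] open 0.0511 q [-0.95  0.07  0.5   2.13 -0.04  0.96 -0.44]
shift cm [-47.35  21.11   8.9 ] turn [ 0.    -0.001 -0.002]
```

```bash
python3 -m jog '[[[-47.3,21.1,7],[0,0,0],0.55],[[-47.3,21.1,7],[0,0,0],0.55],[[-47.3,21.1,7],[0,0,0],0.55],[[-47.3,21.1,7],[0,0,0],0.55],[[-47.3,21.1,7],[0,0,0],0.55],[[-47.3,21.1,7],[0,0,0],0.55],[[-47.3,21.1,7],[0,0,0],0.55],[[-47.3,21.1,7],[0,0,0],0.55]]'; python3 -c "
from h import *
plan([.5865,-.3325,.2]);plan([.5865,-.3325,.093])"
```

```text
t: 2.1
tool_pos: [0.5786, -0.3107, 0.2213]
tool_rot: [-2.22, -2.221, -0.0]
force: [2.1, 0.2, 0.2]
opening: 0.0468
t 2.1 tcp [ 0.5786 -0.3107  0.2213] F [2.1 0.2 0.2] open 0.0468 q [ 0.02  0.62  0.63  1.62 -0.41  1.04  0.77]
shift cm [-2.18  0.79  2.13] turn [-0.    -0.001  0.001]
t 2.1 tcp [ 0.5786 -0.3107  0.2213] F [2.1 0.2 0.2] open 0.0468 q [ 0.02  0.62  0.63  1.62 -0.41  1.04  0.77]
shift cm [-2.19  0.79 12.83] turn [-0.    -0.001  0.001]
```

```bash
python3 -m jog '[[[-1.5,0.6,2],[0,0,0],0.55],[[-2.2,0.8,4],[0,0,0],0.55],[[-2.2,0.8,6],[0,0,0],0.55],[[-2.2,0.8,7],[0,0,0],0.55],[[-2.2,0.8,7],[0,0,0],0.55],[[-2.2,0.8,7],[0,0,0],0.55],[[-2.2,0.8,7],[0,0,0],0.55],[[-2.2,0.8,7],[0,0,0],0.55]]'; python3 -c "
from h import *
plan([.5865,-.3325,.093])
snap('side','s1',(240,230,370,350),5);snap('top','t1',(320,150,420,230),6)"
```

```text
t: 3.1
tool_pos: [0.5862, -0.3312, 0.1528]
tool_rot: [2.221, 2.221, 0.001]
force: [0.1, 0.4, 0.3]
opening: 0.047
t 3.1 tcp [ 0.5862 -0.3312  0.1528] F [0.1 0.4 0.3] open 0.047 q [ 0.08  0.71  0.58  1.63 -0.46  0.94  0.83]
shift cm [-0.13  0.02  5.98] turn [0.001 0.    0.   ]
```

View pics/s1.png

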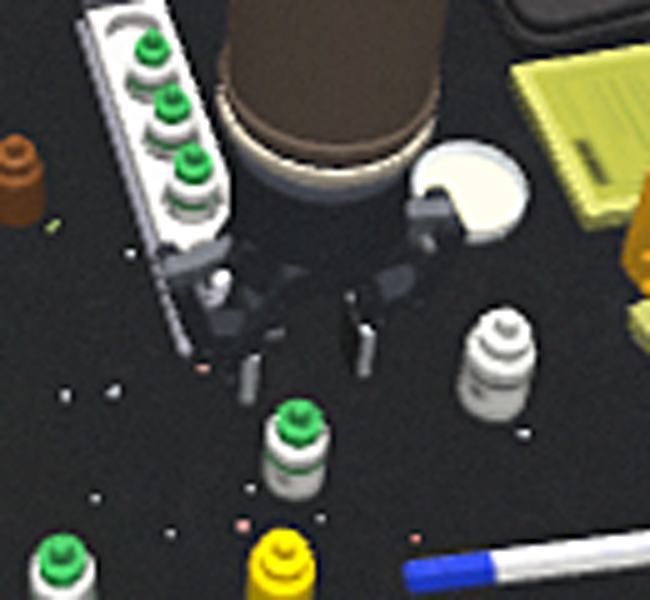

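View pics/t1.png

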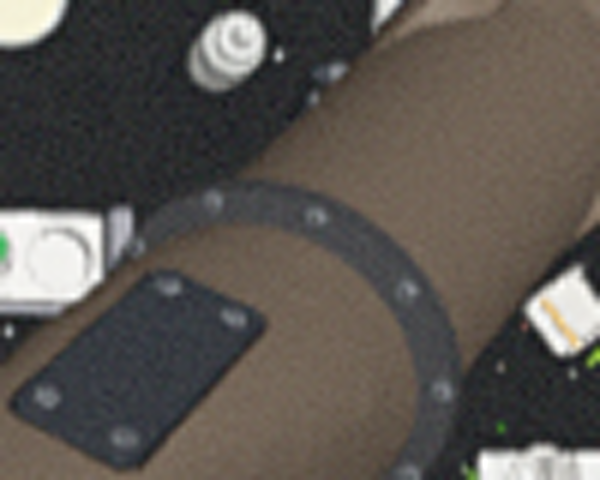

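```bash
python3 -m jog '[[[-0.1,0,2],[0,0,0],0.55],[[-0.1,0,4],[0,0,0],0.55],[[-0.1,0,6],[0,0,0],0.55],[[-0.1,0,6],[0,0,0],0.55],[[-0.1,0,6],[0,0,0],0.1],[[-0.1,0,6],[0,0,0],0.1],[[-0.1,0,6],[0,0,0],0.1],[[-0.1,0,6],[0,0,0],0.1]]' 30; python3 -c "
from h import *
plan([.5865,-.3325,.093])
snap('side','s2',(240,230,370,350),5)"
```

```text
t: 4.2
tool_pos: [0.5861, -0.3322, 0.0926]
tool_rot: [2.221, 2.221, 0.001]
force: [0.2, -0.4, -0.3]
opening: 0.0272
t 4.2 tcp [ 0.5861 -0.3322  0.0926] F [ 0.2 -0.4 -0.3] open 0.0272 q [ 0.1   0.78  0.54  1.67 -0.51  0.83  0.86]
shift cm [-0.03  0.04 -0.04] turn [ 0.001  0.    -0.   ]
```

View pics/s2.png

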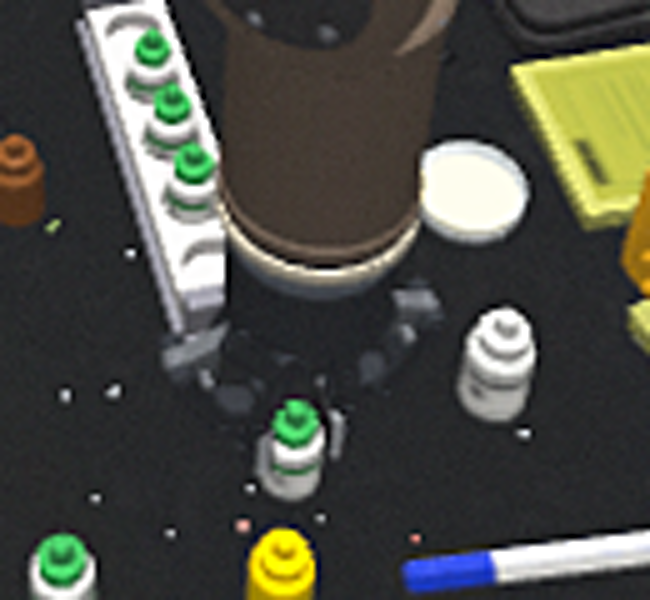

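```bash
python3 -m jog '[[[0,0,0],[0,0,0],0.1],[[0,0,-3],[0,0,0],0.1],[[1,0,-6],[0,0,0],0.1],[[5,-0.4,-7],[0,0,0],0.1],[[9,-0.8,-7],[0,0,0],0.1],[[11.2,-0.8,-7],[0,0,0],0.1],[[11.2,-0.8,-7],[0,0,0],0.1],[[11.2,-0.8,-7],[0,0,0],0.1]]' 30; python3 -c "
from h import *
plan([.578,-.2205,.103])
snap('side','s3',(225,205,345,315),5);snap('top','t3',(260,150,400,240),5)"
```

```text
t: 5.25
tool_pos: [0.5779, -0.2212, 0.1624]
tool_rot: [2.222, 2.22, -0.001]
force: [0.5, -0.3, 0.1]
opening: 0.0268
t 5.25 tcp [ 0.5779 -0.2212  0.1624] F [ 0.5 -0.3  0.1] open 0.0268 q [-0.12  0.63  0.61  1.78 -0.45  0.88  0.69]
shift cm [0.08 0.01 5.94] turn [ 0.     0.001 -0.001]
```

View pics/s3.png

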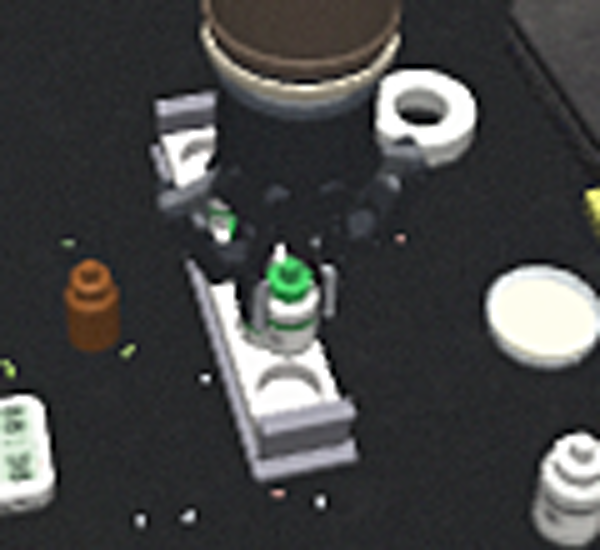

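View pics/t3.png

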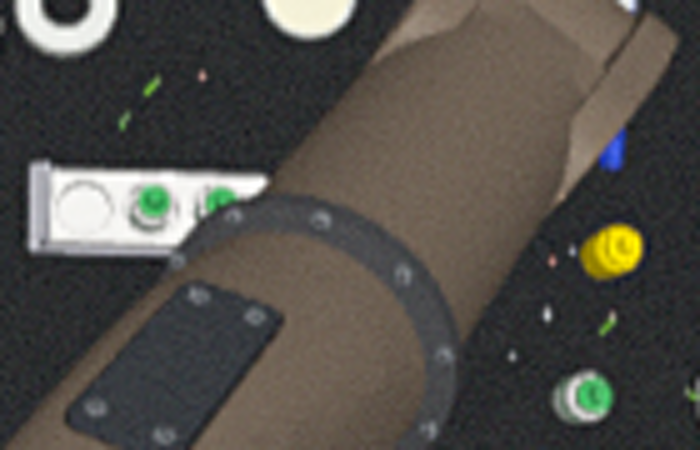

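Run:
```python
from h import *
s=cv2.imread("pics/s3_full.png")
hsv=cv2.cvtColor(s,cv2.COLOR_BGR2HSV)
m=cv2.inRange(hsv,(50,110,60),(85,255,255))
n,l,st,c=cv2.connectedComponentsWithStats(m)
for i in range(1,n):
    if st[i][4]>12: print(c[i].round(1),st[i], atz('side',c[i],.121).round(4), atz('side',c[i],.115).round(4))
print(proj('side',[[.5779,-.2212,.127],[.5779,-.2212,.0694]]))
# hole at E mouth predicted
for p in ([.578,-.2205,.026],):
    th=np.linspace(0,2*np.pi,60);P=np.array([[p[0]+.0175*np.cos(a),p[1]+.0175*np.sin(a),p[2]] for a in th])
    q=proj('side',P);k=5
    im=cv2.imread("pics/s3.png")
    for u in q: cv2.circle(im,tuple(np.int32((u-[225,205])*k+2)),1,(0,0,255),-1)
    cv2.imwrite("pics/s3b.png",im[200:520,150:450].repeat(2,0).repeat(2,1))
```

```text
[384.1 247.3] [379 240  11  16  41] [ 0.8402 -0.2501  0.121 ] [ 0.8442 -0.2454  0.115 ]
[282.5 260.6] [278 256  10  10  62] [ 0.5759 -0.2265  0.121 ] [ 0.5775 -0.2217  0.115 ]
[251.9 341.2] [247 337  10  10  80] [ 0.4549 -0.4119  0.121 ] [ 0.4555 -0.4087  0.115 ]
[[282.6944868  257.21132079]
 [282.02813768 272.03840903]]
```

View pics/s3b.png

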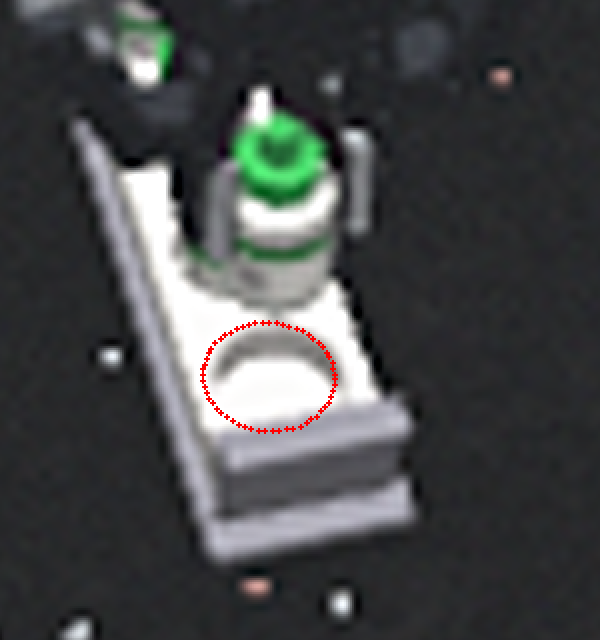

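```bash
python3 -m jog '[[[0.1,0.1,1.5],[0,0,0],0.1],[[0.1,0.1,3],[0,0,0],0.1],[[0.1,0.1,4],[0,0,0],0.1],[[0.1,0.1,4.5],[0,0,0],0.1],[[0.1,0.1,5],[0,0,0],0.1],[[0.1,0.1,5.5],[0,0,0],0.1],[[0.1,0.1,5.8],[0,0,0],0.1],[[0.1,0.1,5.8],[0,0,0],0.1]]' 30; python3 -c "
from h import *
plan([.5785,-.2205,.103])
snap('side','s4',(245,235,325,310),7.5)"
```

```text
t: 6.35
tool_pos: [0.5789, -0.2191, 0.1041]
tool_rot: [-2.221, -2.221, 0.0]
force: [0.9, 0.7, -0.3]
opening: 0.027
t 6.35 tcp [ 0.5789 -0.2191  0.1041] F [ 0.9  0.7 -0.3] open 0.027 q [-0.09  0.7   0.55  1.81 -0.51  0.77  0.73]
shift cm [-0.14 -0.04  0.11] turn [-0. -0. -0.]
```

View pics/s4.png

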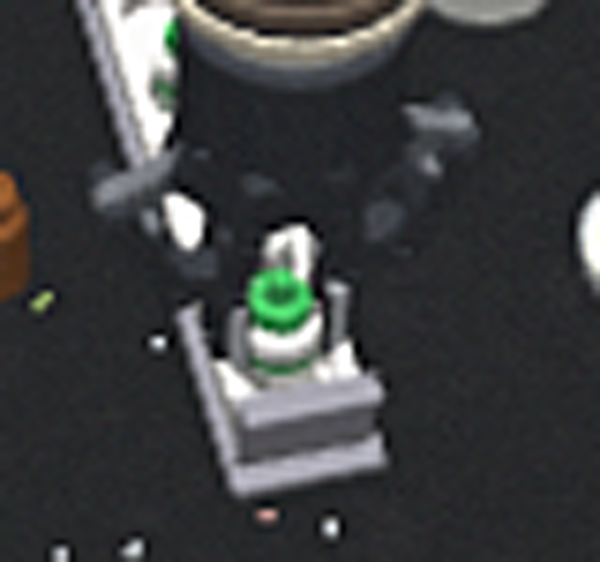

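```bash
python3 -m jog '[[[-0.1,0,0.1],[0,0,0],0.1],[[-0.1,0,0.1],[0,0,0],0.5],[[-0.1,0,0.1],[0,0,0],0.5],[[-0.1,0,0.0],[0,0,0],0.5],[[-0.1,0,-2],[0,0,0],0.5],[[-0.1,0,-5],[0,0,0],0.5],[[-2,-1,-7],[0,0,0],0.5],[[-6,-4,-7],[0,0,0],0.5]]' 30; python3 -c "
from h import *
plan([.462,-.3725,.16])
snap('side','s5',(225,205,345,315),6)"
```

```text
t: 7.4
tool_pos: [0.5405, -0.2796, 0.1768]
tool_rot: [2.214, 2.223, 0.003]
force: [0.2, -2.2, 0.3]
opening: 0.0428
t 7.4 tcp [ 0.5405 -0.2796  0.1768] F [ 0.2 -2.2  0.3] open 0.0428 q [-0.02  0.59  0.61  1.79 -0.43  0.89  0.79]
shift cm [-9.26 -7.89  1.66] turn [0.004 0.001 0.004]
```

View pics/s5.png

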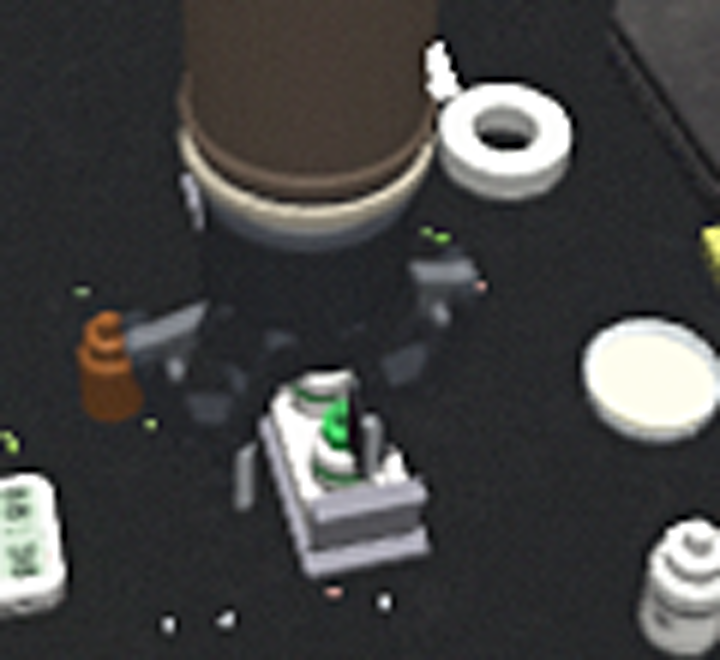

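```bash
python3 -m jog '[[[-5,-4,0.5],[0,0,0.004],0.55],[[-9.3,-7.9,2],[0,0,0.004],0.55],[[-9.3,-7.9,3],[0,0,0.004],0.55],[[-9.3,-7.9,3],[0,0,0.004],0.55],[[-9.3,-7.9,3],[0,0,0.004],0.55],[[-9.3,-7.9,3],[0,0,0.004],0.55],[[-9.3,-7.9,3],[0,0,0.004],0.55],[[-9.3,-7.9,3],[0,0,0.004],0.55]]'; python3 -c "
from h import *
plan([.462,-.373,.093])
snap('side','s6',(200,270,330,384),5)"
```

```text
t: 8.45
tool_pos: [0.4603, -0.3719, 0.1443]
tool_rot: [2.225, 2.217, 0.0]
force: [0.8, -0.1, 0.9]
opening: 0.0468
t 8.45 tcp [ 0.4603 -0.3719  0.1443] F [ 0.8 -0.1  0.9] open 0.0468 q [ 0.19  0.61  0.58  1.86 -0.45  0.81  1.01]
shift cm [-0.11  0.17  5.13] turn [ 0.     0.    -0.003]
```

View pics/s6.png

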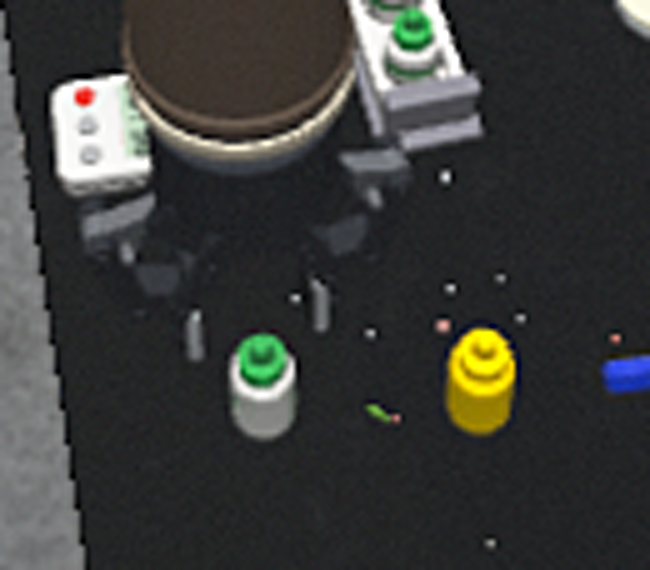

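Gripper straddles spare 2 (crop pixel 262,385, between the fingers at 195 and 320); spare 1 is seated upright in its pocket (415,45). Descend and grip.

```bash
python3 -m jog '[[[-0.1,0.2,2],[0,0,0],0.55],[[-0.1,0.2,4],[0,0,0],0.55],[[-0.1,0.2,5.1],[0,0,0],0.55],[[-0.1,0.2,5.1],[0,0,0],0.1],[[-0.1,0.2,5.1],[0,0,0],0.1],[[-0.1,0.2,5.1],[0,0,0],0.1],[[-0.1,0.2,5.1],[0,0,0],0.1],[[-0.1,0.2,5.1],[0,0,0],0.1]]' 30; python3 -c "
from h import *
plan([.5805,-.0445,.18])"
```

```text
t: 9.5
tool_pos: [0.4621, -0.3732, 0.0935]
tool_rot: [2.226, 2.217, 0.0]
force: [-0.6, 0.3, -0.2]
opening: 0.027
t 9.5 tcp [ 0.4621 -0.3732  0.0935] F [-0.6  0.3 -0.2] open 0.027 q [ 0.23  0.68  0.53  1.88 -0.51  0.71  1.05]
shift cm [32.92 11.71 -8.65] turn [ 0.     0.    -0.004]
```

```bash
python3 -m jog '[[[0,0,-4],[0,0,0],0.1],[[1,0.5,-8.6],[0,0,0],0.1],[[7,2.5,-8.6],[0,0,0],0.1],[[13,4.6,-8.6],[0,0,0],0.1],[[19,6.7,-8.6],[0,0,0],0.1],[[25,8.9,-8.6],[0,0,0],0.1],[[30,10.7,-8.6],[0,0,-0.004],0.1],[[32.9,11.7,-8.6],[0,0,-0.004],0.1]]'; python3 -c "
from h import *
plan([.5805,-.0445,.16])"
```

```text
t: 10.5
tool_pos: [0.5812, -0.0405, 0.1791]
tool_rot: [-2.216, -2.226, -0.002]
force: [0.3, 0.2, 0.1]
opening: 0.0268
t 10.5 tcp [ 0.5812 -0.0405  0.1791] F [0.3 0.2 0.1] open 0.0268 q [-0.46  0.56  0.63  1.86 -0.43  0.86  0.39]
shift cm [-0.4  -0.07  1.91] turn [ 0.    -0.001  0.004]
```

```bash
python3 -m jog '[[[0,0,1],[0,0,0],0.1],[[0,0,2],[0,0,0],0.1],[[0,0,2],[0,0,0],0.1],[[0,0,2],[0,0,0],0.1],[[0,0,2],[0,0,0],0.1],[[0,0,2],[0,0,0],0.1],[[0,0,2],[0,0,0],0.1],[[0,0,2],[0,0,0],0.1]]'
python3 - <<'E'
from h import *
plan([.5805,-.0445,.16])
snap('side','s7',(225,190,325,275),7);snap('top','t7',(250,150,400,240),5)
o=arm.get_obs()['tool_pos']
s=cv2.imread("pics/s7_full.png")
hsv=cv2.cvtColor(s,cv2.COLOR_BGR2HSV)
m=cv2.inRange(hsv,(50,110,60),(85,255,255))
n,l,st,c=cv2.connectedComponentsWithStats(m)
for i in range(1,n):
    if st[i][4]>12: print(c[i].round(1),st[i], atz('side',c[i],o[2]-.093+.0475).round(4),'seated',atz('side',c[i],.0575).round(4))
im=cv2.imread("pics/s7.png")
th=np.linspace(0,2*np.pi,60);P=np.array([[.5805+.0175*np.cos(a),-.0445+.0175*np.sin(a),.026] for a in th])
for u in proj('side',P): cv2.circle(im,tuple(np.int32((u-[225,190]+.5)*7)),1,(0,0,255),-1)
cv2.imwrite("pics/s7b.png",im)
E
```

```text
t: 11.5
tool_pos: [0.5803, -0.0446, 0.1593]
tool_rot: [2.221, 2.221, 0.0]
force: [-0.2, 0.1, -0.4]
opening: 0.0269
t 11.5 tcp [ 0.5803 -0.0446  0.1593] F [-0.2  0.1 -0.4] open 0.0269 q [-0.44  0.58  0.62  1.87 -0.45  0.83  0.41]
shift cm [ 0.01  0.02 -0.07] turn [ 0. -0. -0.]
[265.3 214.3] [262 211   8   8  47] [ 0.5802 -0.044   0.1138] seated [0.5959 0.0157 0.0575]
[270.  239.4] [267 236   7   7  35] [ 0.567  -0.1427  0.1138] seated [ 0.5816 -0.091   0.0575]
[384.  247.2] [379 240  11  16  40] [ 0.845  -0.244   0.1138] seated [ 0.8824 -0.2006  0.0575]
[273.8 250.3] [271 246   7   9  44] [ 0.5661 -0.1823  0.1138] seated [ 0.5807 -0.1339  0.0575]
[277.8 262.2] [273 258   9   9  52] [ 0.5652 -0.2227  0.1138] seated [ 0.5797 -0.1776  0.0575]
[282.1 275.7] [279 272   7   8  47] [ 0.5633 -0.2652  0.1138] seated [ 0.5776 -0.2236  0.0575]
```

View pics/s7b.png

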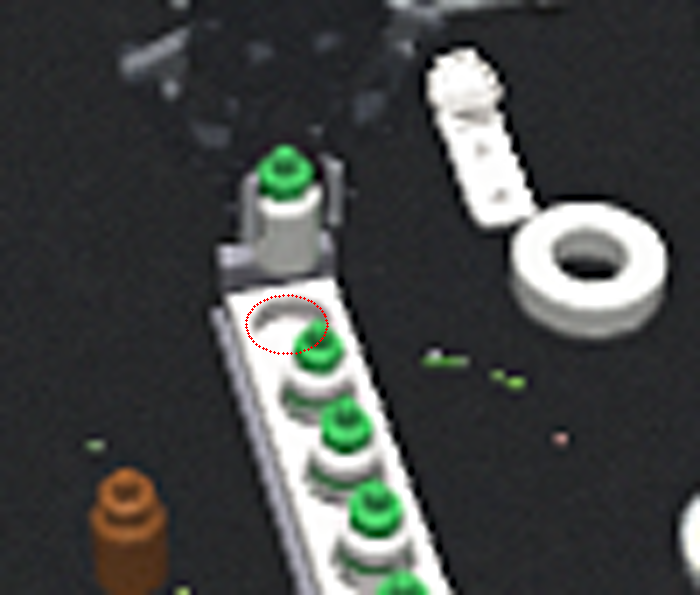

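```bash
python3 -m jog '[[[-0.2,0.15,1.5],[0,0,0],0.1],[[-0.2,0.15,3],[0,0,0],0.1],[[-0.2,0.15,3.6],[0,0,0],0.1],[[-0.2,0.15,4.1],[0,0,0],0.1],[[-0.2,0.15,4.6],[0,0,0],0.1],[[-0.2,0.15,5.1],[0,0,0],0.1],[[-0.2,0.15,5.5],[0,0,0],0.1],[[-0.2,0.15,5.5],[0,0,0],0.1]]' 30; python3 -c "
from h import *
plan([.5818,-.0466,.103])
snap('side','s8',(225,190,325,275),7)"
```

```text
t: 12.6
tool_pos: [0.5817, -0.0466, 0.104]
tool_rot: [-2.221, -2.221, 0.0]
force: [0.8, -0.1, 0.1]
opening: 0.0268
t 12.6 tcp [ 0.5817 -0.0466  0.104 ] F [ 0.8 -0.1  0.1] open 0.0268 q [-0.39  0.66  0.56  1.9  -0.51  0.72  0.46]
shift cm [0.   0.01 0.1 ] turn [-0. -0. -0.]
```

View pics/s8.png

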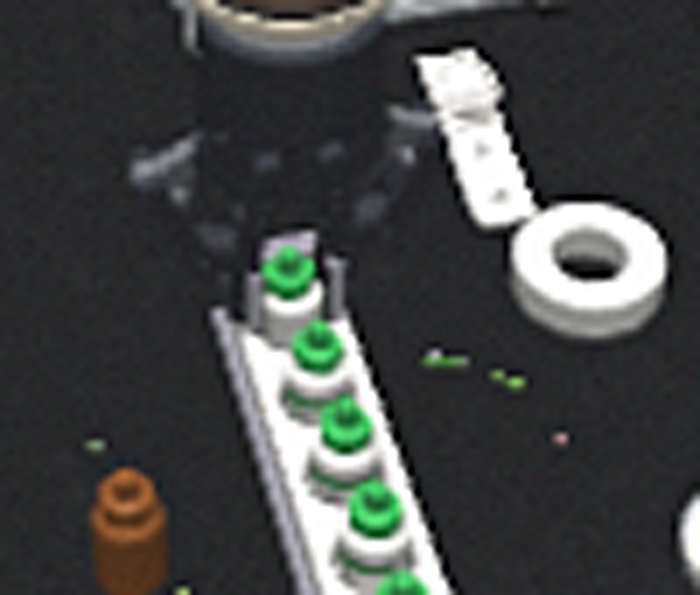

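```bash
python3 -m jog '[[[0,0,0.1],[0,0,0],0.1],[[0,0,0.1],[0,0,0],0.5],[[0,0,0.1],[0,0,0],0.5],[[0,0,0],[0,0,0],0.5],[[0,0,-2],[0,0,0],0.5],[[0,0,-6],[0,0,0],0.5],[[3,-4,-11],[0,0,0],0.5],[[8,-8,-17],[0,0,0],0.5]]' 30
python3 - <<'E'
from h import *
plan([.5,.05,.28])
snap('side','s9',(225,105,325,285),4);im=snap('top','t9',(100,100,230,200),6)
crop(im,'t9b',(250,160,350,220),7)
E
```

```text
t: 13.65
tool_pos: [0.5163, 0.0145, 0.2525]
tool_rot: [-2.224, -2.219, 0.0]
force: [1.1, 1.9, 1.5]
opening: 0.0427
t 13.65 tcp [0.5163 0.0145 0.2525] F [1.1 1.9 1.5] open 0.0427 q [-0.69  0.37  0.74  1.94 -0.3   0.94  0.19]
shift cm [ 3.55 -1.64 -2.75] turn [-0.     0.    -0.002]
```

View pics/s9.png

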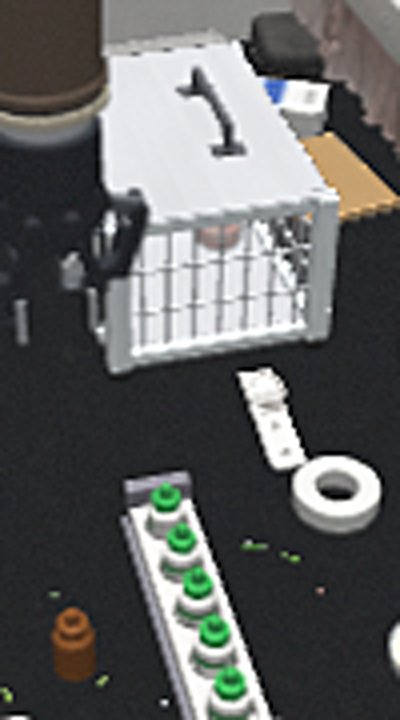

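View pics/t9b.png

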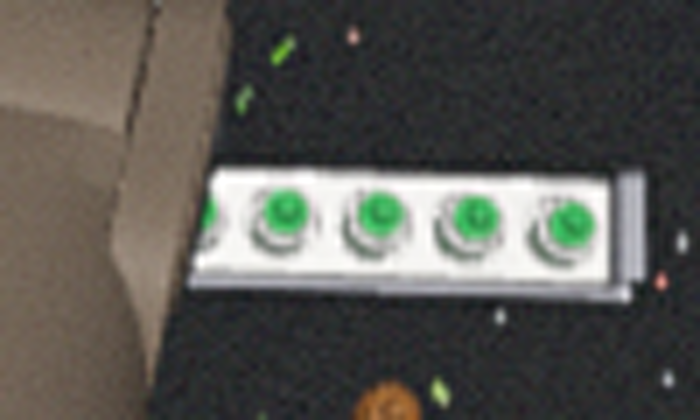

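View pics/t9.png

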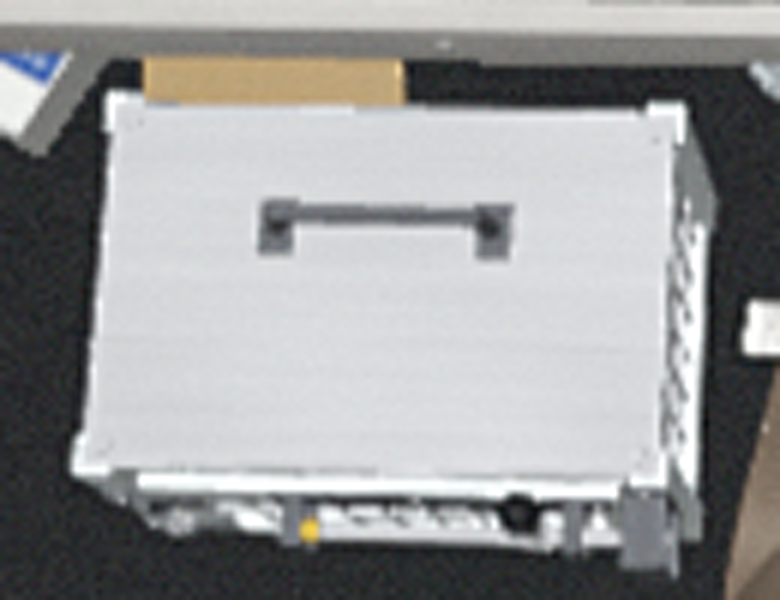

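Run:
```python
from h import *
t=cv2.imread("pics/top0.png");s=cv2.imread("pics/side0.png")
def dark(im,box,th):
    x0,y0,x1,y1=box;g=im[y0:y1,x0:x1].max(2).astype(float);w=np.clip(th-g,0,None)
    yy,xx=np.mgrid[y0:y1,x0:x1];return np.array([(w*xx).sum()/w.sum(),(w*yy).sum()/w.sum()])
print(t[181:191,180:194].max(2)); print(s[140:152,234:249].max(2))
ut=(186.5,185.4);us=(241.0,146.3)
print('top',atz('top',ut,.187),'side',atz('side',us,.187),tri(us,ut))
def q(u):return np.array(u)/6+100
for u in [(75,437),(662,470),(106,95),(684,103)]: print('roof',atz('top',q(u),.162).round(4))
for u in [(270,228),(493,232)]: print('handle',atz('top',q(u),.170).round(4))
for u in [(310,530)]: print('rod tip',atz('top',q(u),.127).round(4))
for u in [(58,212)]: print('rod tip side',atz('side',(225+u[0]/5.8,105+u[1]/5.8),.127).round(4))
```

```text
[[247 254 255 255 245 243 244 243 243 255 255 254 255 255]
 [214 240 246 245 175 108 105 130 184 255 249 249 246 249]
 [102 117 120 116  65  28  19  34  69 150 133 126 113 117]
 [ 67  74  46  26  33  54  48  43  21  36  35  58  62  73]
 [123 153 126  45  38  61  67  47  24  28 107 171 171 142]
 [168 198 217  86  24  49  50  39  28  57 169 236 245 207]
 [201 191 255 135  42  30  43  35  22  63 161 215 244 215]
 [210 210 216 176 125  63  59  59  46  88 165 210 215 171]
 [211 216 216 220 193 141 135 142 125 127 162 211 225 181]
 [143 142 150 179 180 175 180 187 178 157 182 201 191 168]]
[[191 200 125 149  63  66 233 255 242  87 214 234 231 230 228]
 [255 251 180 150  68  35 146 255 255 105 160 246 230 230 229]
 [254 255 204 149 110  30  51 188 255 255 160 236 233 229 229]
 [185 216 219 107 104  42  28  72 148 183 150 166 237 231 230]
 [147 232 234 100  39  33  40  42  23 100 131 185 255 234 231]
 [ 84 189 250 199   0  29  40  43  19  30  49 118 220 236 231]
 [ 34 144 249 222   0  17  32  35  18  37 106 122 157 249 234]
 [ 40 133 232 229  71   1  19  24   7  26 212 255 109 230 237]
 [ 42  86 185 249 203  41   1   8  11 229 255 255  67 151 240]
 [ 40  41 145 245 242 155  69  56  42 136 255 255 247 154 253]
 [ 42  44 123 226 230 142 133 113  95  88 240 255 255 163 201]
 [ 43  42  70 172 247 217 138 118  98  46 155 255 255 226 178]]
top [0.5648945  0.22221359 0.187     ] side [0.56732758 0.22150122 0.187     ] (array([0.56625411, 0.2222952 , 0.18635733]), np.float64(0.002443222955099109))
roof [0.6036 0.4508 0.162 ]
roof [0.5923 0.1573 0.162 ]
roof [0.7829 0.4504 0.162 ]
roof [0.7839 0.1541 0.162 ]
handle [0.7112 0.3587 0.17  ]
handle [0.7111 0.2463 0.17  ]
rod tip [0.565  0.3404 0.127 ]
rod tip side [0.5702 0.3573 0.127 ]
```

```bash
python3 -m jog '[[[0,0,-4],[0,0,0],0.5],[[5,1,-4],[0,0,0],0.5],[[10,2.5,-4],[0,0,0],0.5],[[15,4,-4],[0,0,0],0.5],[[19,4.8,-4],[0,0,0],0.5],[[20.7,5,-4],[0,0,0],0.5],[[20.7,5,-4],[0,0,0],0.5],[[20.7,5,-4],[0,0,0],0.5]]' 20
python3 - <<'E'
from h import *
plan([.566,.222,.241])
snap('side','s10',(205,90,305,180),7);im=snap('top','t10',(130,130,260,230),5)
print(proj('side',[[.566,.222,.187],[.566,.222,.241]]),proj('top',[[.566,.222,.187]]))
E
```

```text
t: 14.75
tool_pos: [0.5675, 0.2194, 0.2915]
tool_rot: [2.224, 2.218, -0.001]
force: [-0.2, 0.2, 0.5]
opening: 0.0425
t 14.75 tcp [0.5675 0.2194 0.2915] F [-0.2  0.2  0.5] open 0.0425 q [-0.93  0.48  0.7   1.67 -0.33  1.12 -0.14]
shift cm [ 0.26 -0.15  5.05] turn [ 0.     0.001 -0.003]
[[240.57661884 146.27887961]
 [239.8217391  131.81441949]] [[186.59350831 185.02766624]]
```

View pics/s10.png

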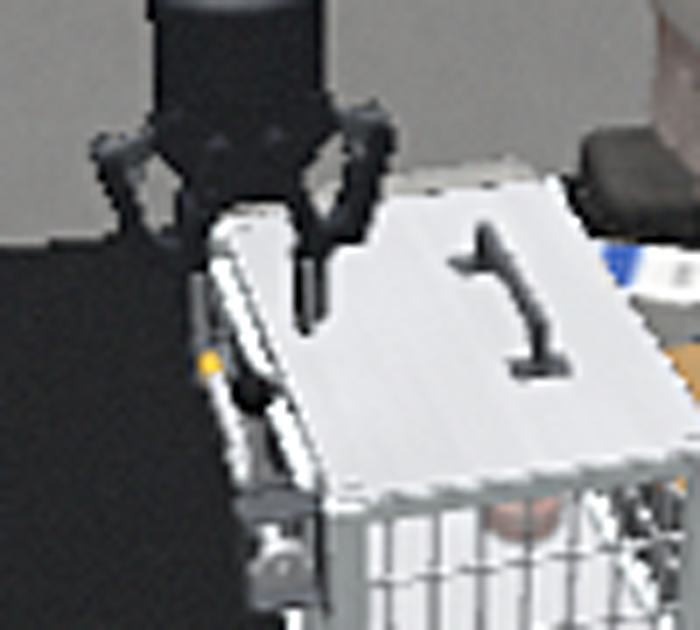

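View pics/t10.png

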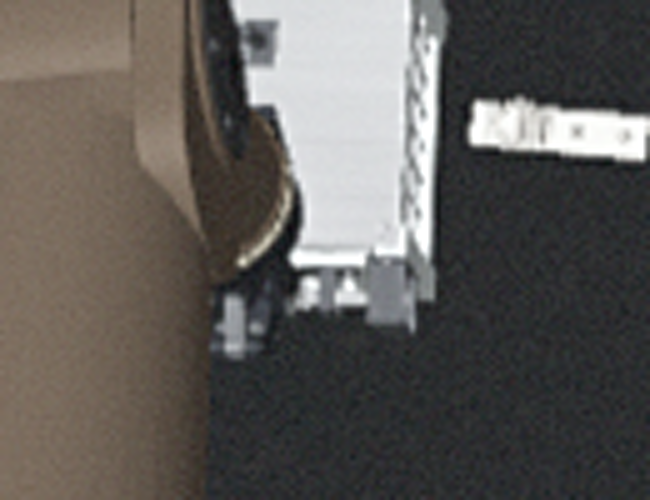

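```bash
python3 -m jog '[[[0.25,-0.15,1],[0,0,0],0.5],[[0.25,-0.15,2],[0,0,0],0.5],[[0.25,-0.15,3],[0,0,0],0.5],[[0.25,-0.15,4],[0,0,0],0.5],[[0.25,-0.15,4.5],[0,0,0],0.5],[[0.25,-0.15,5],[0,0,0],0.5],[[0.25,-0.15,5],[0,0,0],0.5],[[0.25,-0.15,5],[0,0,0],0.5]]' 20
python3 - <<'E'
from h import *
plan([.566,.222,.241])
snap('side','s11',(205,90,305,180),7)
E
```

```text
t: 15.85
tool_pos: [0.566, 0.2242, 0.2416]
tool_rot: [2.221, 2.221, 0.001]
force: [-0.3, 0.4, 0.4]
opening: 0.0427
t 15.85 tcp [0.566  0.2242 0.2416] F [-0.3  0.4  0.4] open 0.0427 q [-0.91  0.53  0.67  1.73 -0.37  1.02 -0.11]
shift cm [-0.22 -0.    0.06] turn [ 0. -0. -0.]
```

View pics/s11.png

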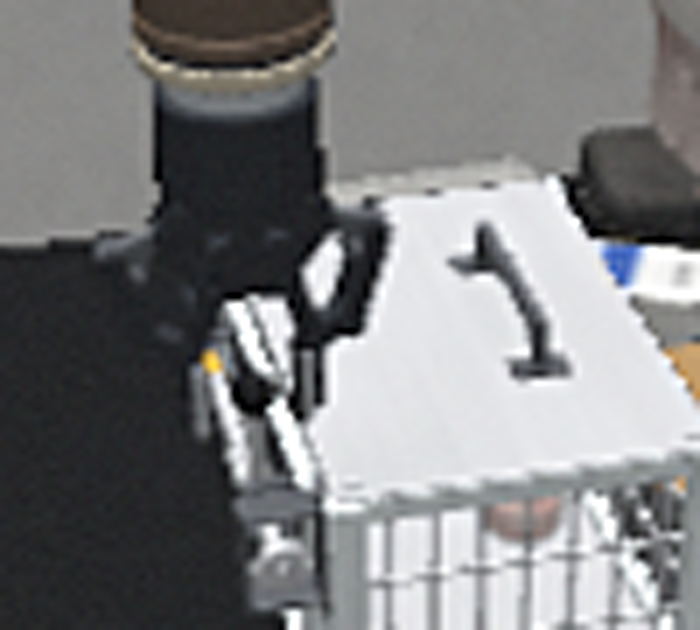

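```bash
python3 -m jog '[[[-0.2,-0.1,0],[0,0,0],0.4],[[-0.2,-0.1,0],[0,0,0],0.35],[[-0.2,-0.1,0],[0,0,0],0.32],[[-0.2,-0.1,0],[0,0,0],0.3],[[-0.2,-0.1,0],[0,0,0],0.28],[[-0.2,-0.1,0],[0,0,0],0.25],[[-0.2,-0.1,0],[0,0,0],0.2],[[-0.2,-0.1,0],[0,0,0],0.1]]' 20
python3 - <<'E'
from h import *
plan([.566,.222,.241])
snap('side','s12',(205,90,305,180),7)
E
```

```text
t: 16.9
tool_pos: [0.5651, 0.2222, 0.2416]
tool_rot: [2.221, 2.221, 0.001]
force: [1.0, 0.1, 3.0]
opening: 0.0214
t 16.9 tcp [0.5651 0.2222 0.2416] F [1.  0.1 3. ] open 0.0214 q [-0.91  0.52  0.67  1.73 -0.37  1.01 -0.11]
shift cm [-0.02  0.09  0.06] turn [ 0.001 -0.    -0.   ]
```

View pics/s12.png

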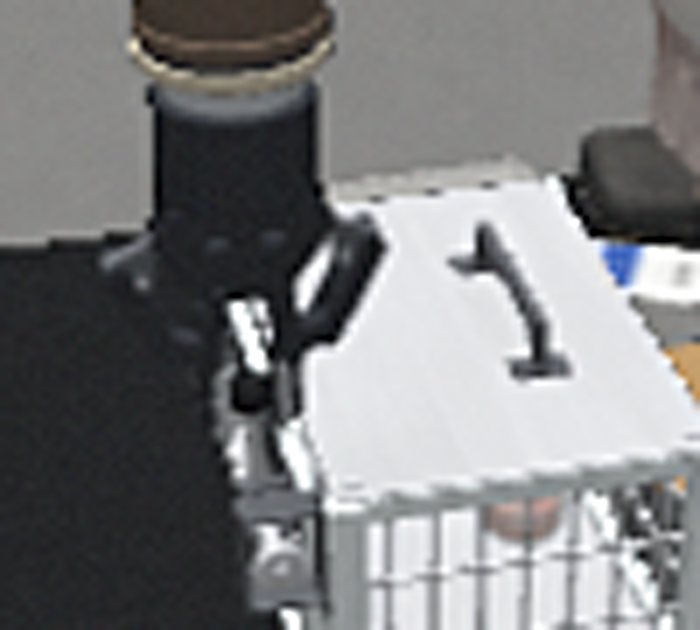

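```bash
python3 -m jog '[[[0,0,0],[0,0,0],0.1],[[0,0,0],[0,0,0],0.1],[[0,0,-0.2],[0,0,0],0.1],[[0,0,-0.4],[0,0,0],0.1],[[0,0,-0.6],[0,0,0],0.1],[[0,0,-0.8],[0,0,0],0.1],[[0,0,-1.0],[0,0,0],0.1],[[0,0,-1.1],[0,0,0],0.1]]' 45
python3 - <<'E'
from h import *
plan([.566,.222,.241])
snap('side','s13',(205,90,305,180),7)
E
```

```text
t: 17.95
tool_pos: [0.5648, 0.2223, 0.2525]
tool_rot: [-2.221, -2.221, -0.0]
force: [1.7, 1.5, -2.8]
opening: 0.0199
t 17.95 tcp [0.5648 0.2223 0.2525] F [ 1.7  1.5 -2.8] open 0.0199 q [-0.92  0.51  0.68  1.72 -0.36  1.04 -0.12]
shift cm [-0.03  0.12  1.15] turn [ 0. -0. -0.]
```

View pics/s13.png

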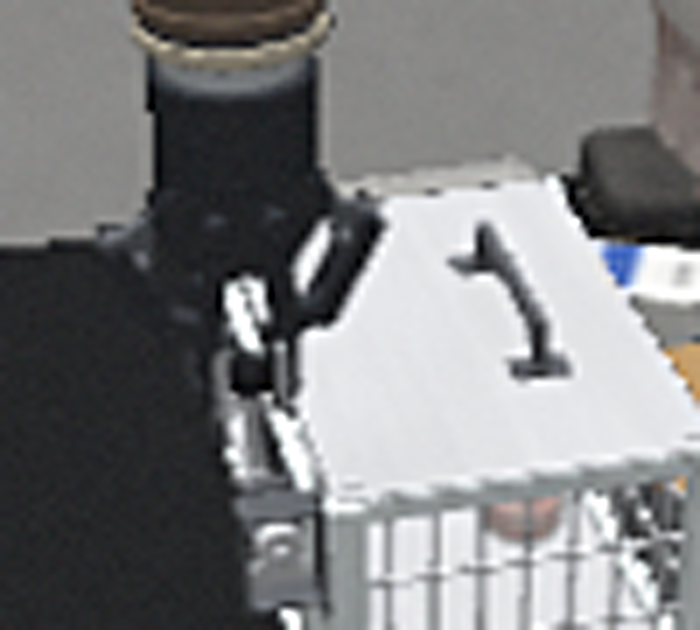

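```bash
python3 -m jog '[[[0.3,0,0],[0,0,0],0.1],[[0.6,0,0],[0,0,0],0.1],[[0.9,0,0],[0,0,0],0.1],[[1.2,0,0],[0,0,0],0.1],[[1.5,0,0],[0,0,0],0.1],[[1.8,0,0],[0,0,0],0.1],[[2.1,0,0],[0,0,0],0.1],[[2.4,0,0],[0,0,0],0.1]]' 45
python3 - <<'E'
from h import *
plan([.566,.222,.241])
snap('side','s14',(205,90,305,180),7)
E
```

```text
t: 19.0
tool_pos: [0.5649, 0.2464, 0.2524]
tool_rot: [2.222, 2.221, 0.0]
force: [2.3, -3.0, -1.8]
opening: 0.0203
t 19.0 tcp [0.5649 0.2464 0.2524] F [ 2.3 -3.  -1.8] open 0.0203 q [-0.95  0.53  0.67  1.7  -0.37  1.05 -0.15]
shift cm [-2.44  0.11  1.14] turn [ 0. -0. -0.]
```

View pics/s14.png

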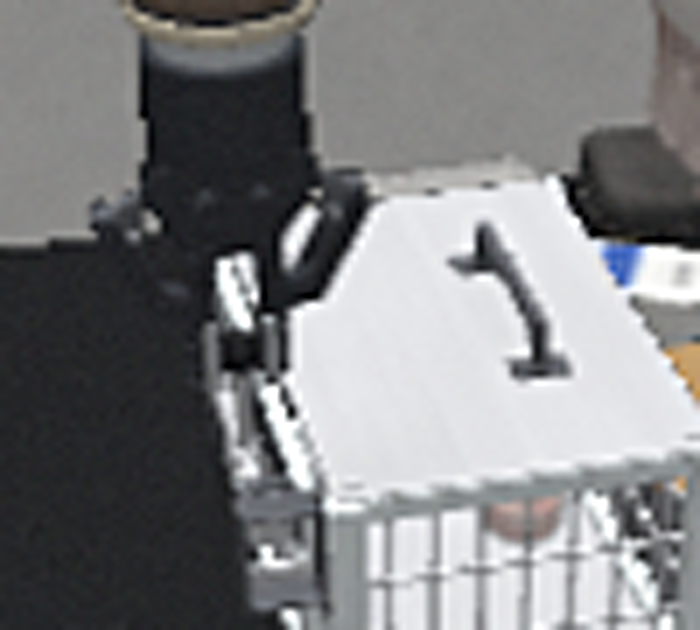

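```bash
python3 -m jog '[[[0.07,-0.63,0],[0,0,0.035],0.1],[[0.16,-1.26,0],[0,0,0.07],0.1],[[0.27,-1.88,0],[0,0,0.105],0.1],[[0.4,-2.5,0],[0,0,0.14],0.1],[[0.56,-3.12,0],[0,0,0.175],0.1],[[0.73,-3.73,0],[0,0,0.21],0.1],[[0.93,-4.33,0],[0,0,0.245],0.1],[[1.14,-4.93,0],[0,0,0.28],0.1]]' 45
python3 - <<'E'
from h import *
plan([.566-.0,.222,.241])
snap('side','s15',(195,90,295,180),7)
def ball(th): return np.array([.581-.016*np.cos(th)-.1806*np.sin(th),.427+.016*np.sin(th)-.1806*np.cos(th),.2524])
plan(ball(.49),yaw=-.49);
for th in np.linspace(.28,.49,7): print(th, (100*Rn.from_rotvec(arm.get_obs()['tool_rot']).inv().apply(ball(th)-ball(.28))).round(2))
E
```

```text
t: 20.05
tool_pos: [0.5151, 0.2577, 0.2524]
tool_rot: [-2.512, -1.887, -0.0]
force: [2.4, 0.9, -1.9]
opening: 0.0203
t 20.05 tcp [0.5151 0.2577 0.2524] F [ 2.4  0.9 -1.9] open 0.0203 q [-1.09  0.48  0.77  1.8  -0.39  1.01 -0.45]
shift cm [-2.01  5.89  1.14] turn [ 0.    -0.    -0.282]
t 20.1 tcp [0.5143 0.2581 0.2523] F [ 0.9  0.8 -1.8] open 0.0202 q [-1.09  0.48  0.76  1.81 -0.39  1.01 -0.45]
shift cm [ 0.73 -3.59 -0.01] turn [-0.001  0.     0.207]
0.28 [0. 0. 0.]
0.315 [ 0.06 -0.63  0.  ]
0.35000000000000003 [ 0.15 -1.26  0.  ]
0.385 [ 0.26 -1.88  0.  ]
0.42000000000000004 [ 0.39 -2.51  0.  ]
0.455 [ 0.54 -3.12  0.  ]
0.49 [ 0.72 -3.73  0.  ]
```

View pics/s15.png

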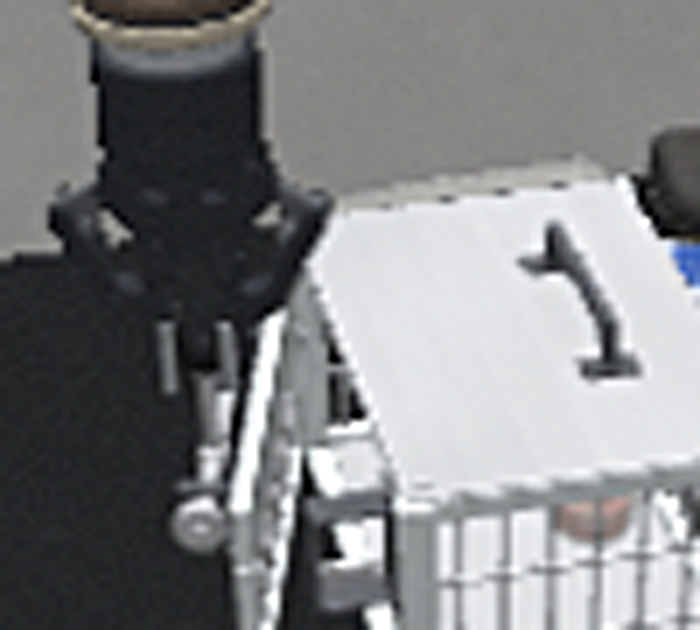

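The gate is swinging out with the ball held between the fingers (crop 165–225, 350); flange (200,520) is clear of the keeper. Continue to 0.49 rad.

```bash
python3 -m jog '[[[0.06,-0.63,0],[0,0,0.035],0.1],[[0.15,-1.26,0],[0,0,0.07],0.1],[[0.26,-1.88,0],[0,0,0.105],0.1],[[0.39,-2.5,0],[0,0,0.14],0.1],[[0.54,-3.1,0],[0,0,0.175],0.1],[[0.72,-3.7,0],[0,0,0.207],0.1],[[0.72,-3.7,0],[0,0,0.207],0.1],[[0.72,-3.7,0],[0,0,0.207],0.1]]' 45; python3 -m jog '[[[0,0,0],[0,0,0],0.1],[[0,0,0],[0,0,0],0.1],[[0,0,0],[0,0,0],0.1],[[0,0,0],[0,0,0],0.1],[[0,0,0],[0,0,0],0.1],[[0,0,0],[0,0,0],0.1],[[0,0,0],[0,0,0],0.1],[[0,0,0],[0,0,0],0.1]]' 45
python3 - <<'E'
from h import *
def ball(th): return np.array([.581-.016*np.cos(th)-.1806*np.sin(th),.427+.016*np.sin(th)-.1806*np.cos(th),.2524])
plan(ball(.49),yaw=-.49)
snap('side','s16',(195,90,330,290),4);im=snap('top','t16',(100,90,360,240),3);
def fe(th): return [.581-.248*np.sin(th),.427-.248*np.cos(th),.151]
for th in (.36,.45,.49,.55,.64): print(th,proj('side',fe(th)))
E
```

```text
t: 21.1
tool_pos: [0.4821, 0.2745, 0.2524]
tool_rot: [2.691, 1.621, 0.0]
force: [2.6, -0.0, -1.9]
opening: 0.0202
t: 22.1
tool_pos: [0.482, 0.2747, 0.2523]
tool_rot: [2.692, 1.62, -0.0]
force: [2.1, -1.9, -1.3]
opening: 0.02
t 22.1 tcp [0.482  0.2747 0.2523] F [ 2.1 -1.9 -1.3] open 0.02 q [-1.2   0.46  0.83  1.86 -0.4   1.   -0.69]
shift cm [ 0.04 -0.03 -0.01] turn [0.    0.    0.003]
0.36 [[221.14242991 162.96333132]]
0.45 [[214.54224047 162.42455594]]
0.49 [[211.67624167 162.07787116]]
0.55 [[207.47463179 161.43734574]]
0.64 [[201.43283273 160.21491401]]
```

View pics/s16.png

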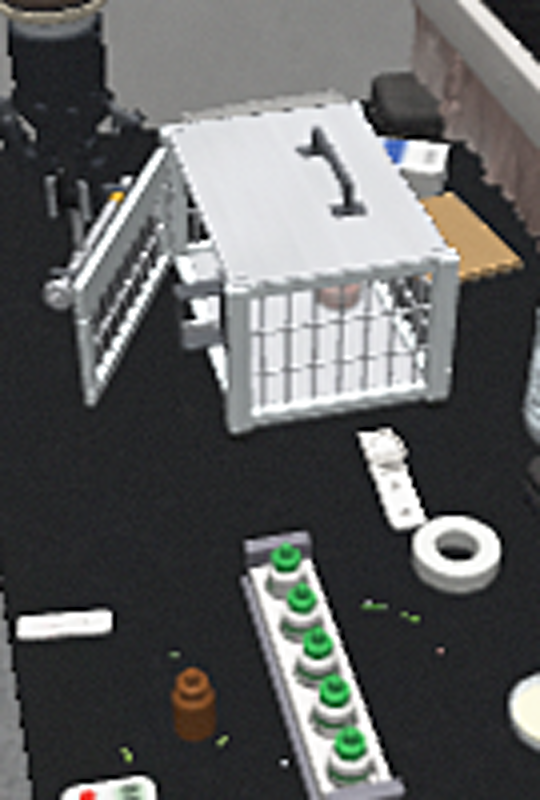

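View pics/t16.png

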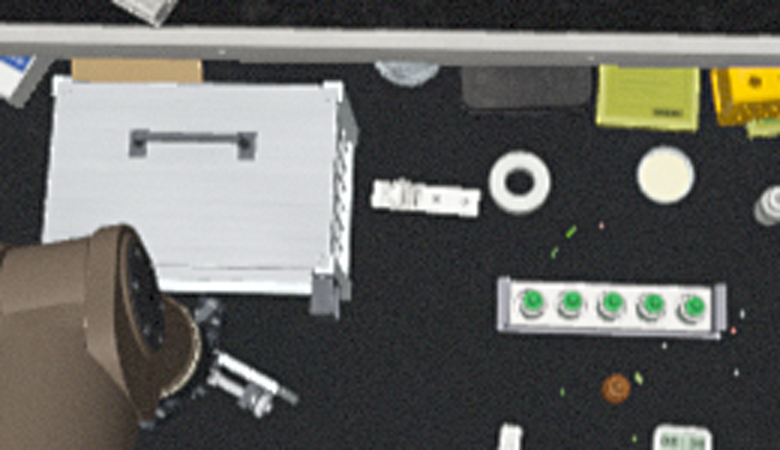

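Run:
```python
from h import *
H=np.array([.581,.427])
for n,u in (('top',(198.0,222.5)),('side',(215.5,161.7))):
    p=atz(n,u,.151);d=p[:2]-H;print(n,p.round(3),np.hypot(*d).round(3),np.arctan2(-d[0],-d[1]).round(3))
a=atz('top',(100+218/3,90+352/3),.151);b=atz('top',(100+290/3,90+393/3),.151);print(np.arctan2(a[0]-b[0],a[1]-b[1]))
```

```text
top [0.461 0.19  0.151] 0.266 0.468
side [0.477 0.207 0.151] 0.243 0.442
0.491453600074913
```

Run:
```python
from h import *
o=arm.get_obs();print(o['t'],np.round(o['dq'],4),np.round(o['force'],1),o['opening']);print(arm.sign_off())
```

```text
22.2 [-0.0004 -0.0001  0.0001  0.0006  0.0003  0.0008  0.0004] [ 3.  -1.6 -1.6] 0.020473900113681668
the job is handed in; nothing more can be done
None
```

I handed the job in at 22.2 s, with the gripper still holding the bolt's ball and the gate held open against its spring. The hand-in gives no verdict, so these are my own last checks:

- **Bottles:** both white, green-capped spares went into the two end pockets. The last pictures from both cameras show all five bottles upright and fully down. I left the yellow, brown and larger dropper bottles alone, and the other things on the worktop that I could see had not moved.
- **Bolt:** I gripped the ball, lifted it 11 mm and drew it 24 mm towards the hinges with the gate shut. The wrist force stayed around 4 N or less, and the picture showed the flange clear of the keeper.
- **Gate:** the tool's path gives an opening of about 0.49 rad. The picture estimates disagree with each other:
  - Side camera, free edge: 0.44 rad.
  - Top camera, free edge: 0.47 rad, with that point coming out about 18 mm too far from the hinge.
  - Top camera, slope of the top rail: 0.49 rad.

  All lie within 0.36 to 0.64 rad, which puts the gap at roughly 105 to 120 mm. The arm was still, with a steady wrist force of about 3 N.
- **Calibration:** the two cameras differed by about 2.7 mm in y, so I placed the bottles by relative measurements in the side view.

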